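Pulse the food processor on its third step

ROBOT

A 7-joint arm with a two-finger parallel gripper is mounted at the origin on the work surface. World frame = base frame: x ahead of the robot, y to its left, z up, the work surface at z = 0. Lengths are in m, angles in rad, forces in N, time in s.
With the tool pointing down it reaches from about 0.4 to 0.75 m from the base axis. Payload 19.5 kg.
Tool frame: the origin (TCP) lies midway between the tips of the shut fingers; the grasp point (between the pads) lies r.grip_depth behind it (r.grip_depth is the distance from the TCP to the grasp point, in m); z points along the fingers, y is the direction in which the jaws open and shut (so a half turn about z gives the same grasp; the last joint's range is limited). The gripper opens to 85 mm and grips with 20 to 120 N. Pads are 22 mm wide; open, the fingers measure 114 mm over their backs; the gripper's body (76 mm by 85 mm) begins 54 mm behind the grasp point. The pads swing forward as they close: fully open they stand 13 mm farther back than shut.
Start: joints at [-1.246, 0.707, -0.028, 1.485, 0.022, 0.951, -0.075], TCP at [0.206, 0.537, 0.231] pointing down, gripper open.
Joint ranges: [-2.71, 2.71], [-0.32, 2.16], [-1.57, 1.52], [0, 2.45], [-1.46, 4.6], [0, 2.02], [-2.83, 2.83]. Speed limits (rad/s): [1.89, 1.89, 2.57, 2.57, 3.01, 3.01, 3.01].

INTERFACE

Orientations are given as a rotation vector (axis times angle).
In Python, from workcell import sensors, get_image, r, masks_of gives the robot as it stands.
- The arm moves only by the tool apply_moves, never from a script. Its argument "plan" is a list of rows, each a list of 5 numbers: the finger opening in cm, from 0 to 8.54, then the shift along the world's x, y, z in cm, then the turn about the world's z in degrees. A call has 1 to 20 rows; each row shifts and turns the pose as measured when the row begins; what a row does not reach is not made up. A row lasts 1/12 s, in which the tool goes at most 41.7 mm and 7.16 degrees, less where a joint would pass 70% of its speed; a pose out of reach is approached as far as the arm can. A call with a gripper value outside its range is refused whole. The fingers move at their own pace and stop on an object; the grip force is fixed at half the most. Time passes only in rows, so rows that do not move let the fingers close. It gives the time, the measured TCP pose, the force and the opening at its end, in the units of the state.
- sensors.get_state(): the state, without advancing time (a new reading comes with each control period).
- get_image(name): name is "side" or "top" or "wrist"; returns a dict with "frame" (420x560x3 uint8, red, green, blue), "fx", "fy", "cx", "cy" (pixels), "D" ([k1, k2, p1, p2, k3] as OpenCV has them; the pictures are not rectified), "extrinsics" (4x4, takes a point from world to camera coordinates); the wrist camera has in their place "tool_from_camera" (4x4, takes a point from camera to tool coordinates, whose origin is the TCP and whose axes are the flange's). Camera axes: x right, y down, z forward; pixel columns grow to the right and rows downward; lengths in m; the calibration is good to about 2 mm. A picture is of the moment at which its call begins: read the wrist's pose just before it. There is no depth.
- r.sign_off(): hands the job in, once; it reports no verdict.
Trained networks look in the newest picture that a camera, given by its name, has taken for a name from the list of things; names that differ only in an ending like _2 or _b are one class to them, and where a whole thing is asked for, a point or a joint stands for the part that bears it (a point fixed in the world has none). Each returns a list of dicts, best first, with "confidence" (0 to 1); they miss things now and then, are a little off and sometimes report something else, mostly with a low value. They report only what shows in the picture. A call takes as long as a camera call.
- masks_of(camera, thing): "region" (420x560 bool, what is visible of it) and "box" ([left, top, width, height] in pixels, round what is visible of it).
The state is a dict: "time_s": time; "q": joint angles; "qvel": joint speeds; "joint_efforts": joint torques, N m; "tcp_pos": TCP position; "eef_rot": TCP orientation; "contact_force": force on the tool from outside, world axes, zero at the start; "torque": the same for the moment, N m; "opening": finger opening in m.
Only numpy, scipy, OpenCV 4.12 (cv2) and the standard library are available. Lean on these libraries where they do the work, as an engineer would, in place of code of your own. Each camera call takes 0.05 s, during which the arm holds its last target.

TASK

Give the loaded food processor a full-power pulse: press the small flat start button right in and let it come back up, then turn the spring-return lever dial clockwise past its first two clicks to the third, the last one before its stop, and hold it there with the fingers against its spring. Finish while still holding it there, because it springs back to off when let go; do not press the mushroom-headed stop button, and leave the other things on the table where they stand.

Things in the scene. Friction and masses are not known exactly. Their poses are not given: they have to be found in the camera images.
- processor: Food processor, fixed: white motor block (240 mm square in plan, sloping control deck on top) and, to its right for the operator (-y), a lidded steel bowl. Origin on the table under the deck's middle; x from the operator to the back, y to his left, z up; place and yaw vary. The deck slopes 12 degrees (0.21 rad), 140 mm above the table in the middle, 114 mm at the front, 166 mm at the back.
- bowl_lid (a point): Middle of the bowl's clear lid, 222 mm above the table, 290 mm right of the deck's middle; bowl 200 mm across, lid 212 mm. The feed tube on the lid (68 mm across) reaches 284 mm above the table; a white post between bowl and deck (115 to 180 mm right of the deck's middle) reaches 203 mm.
- dial_axis (a point): Where the dial's axis leaves the deck's surface, 35 mm up the slope and 45 mm left of the deck's middle. Axes: x up the slope (away from the operator), y to his left, z out of the deck along the dial's axis. Printed marks lie 73 mm from it: a bar at off, then three growing dots at the three clicks.
- dial_lever (a point): Point in the dial's lever, 45 mm from the dial axis, 18 mm above the deck; turns with the dial. Black dial: round hub 48 mm across, 31 mm high, with one lever bar reaching 58 mm from the axis, 12 mm wide, 7 to 29 mm above the deck, white line on top. At off it points to the operator and his right, 0.75 rad right of straight down the slope; at the third click as far to the left.
- dial (a joint): Dial angle in rad: 0 at off, growing clockwise seen from above. Clicks at 0.5, 1.0 and 1.5, end stop at 1.55. Its spring turns it back to 0 from everywhere when let go: 0.16 N m at off, 0.3 N m at the third click (some 7 N sideways at 45 mm from the axis), with humps up to 0.38 N m before each click.
- start_top (a point): Centre of the top face of the start button: a small flat black push button, 26 mm across, in a 42 mm steel collar 12 mm high; top 22 mm above the deck, 50 mm down the slope and 62 mm right of the deck's middle. z points out of the deck; pressed along -z.
- start (a joint): Travel of the start button in m: 0 up, 0.006 fully in. Fully in takes about 5 N; it springs back by itself.
- stop_top (a point): Centre of the top of the mushroom-headed stop button, 40 mm across, 34 mm above the deck, 62 mm up the slope and 62 mm right of the deck's middle (112 mm up the slope from the start button).
- stop (a joint): Travel of the stop button in m: 0 up, 0.006 pressed. Not to be pressed.
- tin: Big food tin, 105 mm across, 118 mm high, in front of the pitcher, left of the motor block. Origin under its middle. To be left alone.
- pitcher: Clear plastic pitcher with a handle, 116 mm across, 150 mm high, to the left of the motor block. Origin under its middle. To be left alone.
- spatula: Spatula, 260 mm long, lying in front of the processor. Origin under its middle. To be left alone.
- measure: Small steel measuring cup, 72 mm across, 55 mm high, in front and to the left. Origin under its middle. To be left alone.
- salt: White jar with a steel cap, 56 mm across, 85 mm high, just in front of the motor block. Origin under its middle. To be left alone.
- water: Clear water bottle, 90 mm across, 220 mm high, to the right of the bowl. Origin under its middle. To be left alone.

How it is judged:
By the outcome, as a careful person would: the job done as asked, in the order asked, and still so for the second after the job is handed in, while the arm keeps its last pose, push and grip.
It also fails if it takes over 48 s, if anything falls off the work surface, if the arm or the gripper's body presses on something with over 40 N, if the wrist force passes 120 N, or if a joint passes its speed limit or range.

## Working session

There is one attempt and no reset: what is moved stays moved. The work goes in short steps, Python scripts to look and compute and a tool call to move; the robot and the scene stay as the last step left them, time stands still between calls to the robot, and variables do not carry over. Pictures are saved under pics/ and viewed, and the job is handed in when it is done.

Besides the shell and the picture viewer there is one more tool, called after "Emit:" as name(argument=value, ...), one argument or row to a line, values as JSON. apply_moves: Moves the arm, as the interface text tells. Its arguments: {"type":"object","properties":{"plan":{"type":"array"}},"required":["plan"]}

```bash
mkdir -p pics; ls
python3 - <<'E'
from workcell import sensors,get_image,r,masks_of
import cv2,json
s=sensors.get_state()
print({k:(v if not hasattr(v,'tolist') else v.tolist()) for k,v in s.items()}, r.grip_depth)
for n in ['side','top','wrist']:
    im=get_image(n); cv2.imwrite(f'pics/a_{n}.png',im['frame'][:,:,::-1])
    print(n,{k:(v.tolist() if hasattr(v,'tolist') else v) for k,v in im.items() if k!='frame'})
    for t in ['processor','dial','dial_lever','start','start_top','stop','stop_top','salt','bowl_lid','dial_axis']:
        try:
            print(t,[(round(d['confidence'],2),d['box']) for d in masks_of(n,t)[:2]])
        except Exception as e: print(t,e)
print(sensors.get_state()['time_s'])
E
```

```text
pics
{'time_s': 0.0, 'q': [-1.2456899151176468, 0.7071011525358165, -0.027654246973330257, 1.484984788804003, 0.021974066812937353, 0.9509159449898662, -0.07554853631220652], 'qvel': [0.001526380509570076, -0.0016347977294377705, 0.00016575059459298394, -0.0015784634660233692, 0.0015774069623301773, 0.00018729508485679436, -0.0005178734683277749], 'joint_efforts': [-0.0002762259464361705, -88.32295417785645, 1.2341933324933052, -23.616791367530823, 0.016772974049672484, 0.006619268824579194, -1.3117926584982342e-05], 'tcp_pos': [0.2060987909045505, 0.5365107355717033, 0.2308315300111124], 'eef_rot': [-0.5729696008138958, -3.0886860009641652, 0.0017097315133414422], 'contact_force': [-0.16992568903909433, 0.14145097047792887, -0.7219089643500772], 'torque': [0.026836013106086517, 0.023617130009529957, -0.003234202895934351], 'opening': 0.08514085326395272} 0.0187
side {'fx': 474.4714295937128, 'fy': 474.4714295937128, 'cx': 280.8559854307132, 'cy': 198.2348088084928, 'D': [-0.05978050705008402, 0.0, 0.0, 0.0, 0.0], 'extrinsics': [[0.7217029067133846, -0.6921861289049345, -0.0048246650
[... 1780 characters left out ...]
[(0.88, [162.3, 107.1, 199.7, 118.7])]
dial_axis [(0.81, [162.7, 130.1, 92.4, 93.7])]
wrist {'fx': 349.67516026709427, 'fy': 349.67516026709427, 'cx': 283.33023285090434, 'cy': 209.418402809489, 'D': [-0.014499615518500385, 0.0, 0.0, 0.0, 0.0], 'tool_from_camera': [[0.0006481830275471884, -0.9663034987112664, -0.2574046002641115, 0.06430773569040946], [0.999999153096175, 0.000335842547323952, 0.001257384871021418, 0.00024385434978535514], [-0.0011285679834491817, -0.2574051972827036, 0.9663028980325773, -0.14176816871224468], [0.0, 0.0, 0.0, 1.0]]}
processor []
dial []
dial_lever []
start []
start_top []
stop []
stop_top []
salt [(0.59, [86.2, 411.2, 9.8, 7.3])]
bowl_lid []
dial_axis []
1.65
```

View pics/a_top.png

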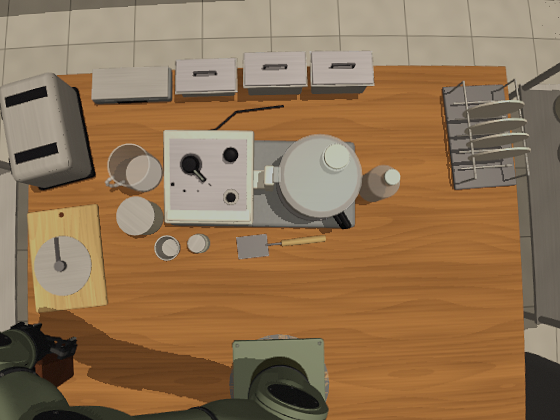

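View pics/a_side.png

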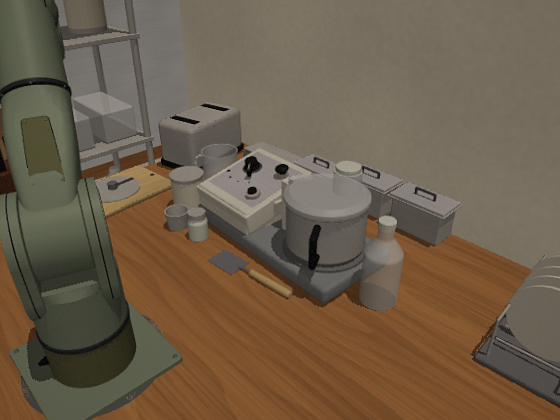

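View pics/a_wrist.png

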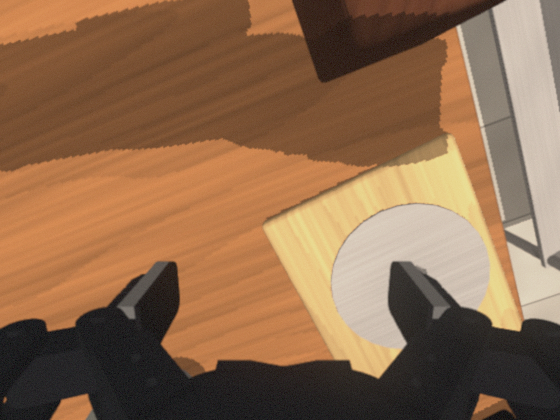

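Run:
```python
import cv2
a=cv2.imread('pics/a_top.png')[120:235,150:265]; cv2.imwrite('pics/a_topz.png',cv2.resize(a,None,fx=5,fy=5,interpolation=cv2.INTER_CUBIC))
a=cv2.imread('pics/a_side.png')[130:240,180:320]; cv2.imwrite('pics/a_sidez.png',cv2.resize(a,None,fx=5,fy=5,interpolation=cv2.INTER_CUBIC))
```

```text
(no output)
```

View pics/a_topz.png

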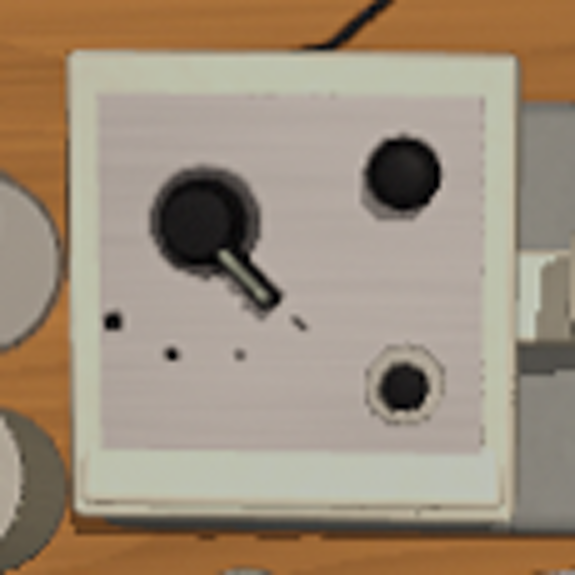

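View pics/a_sidez.png

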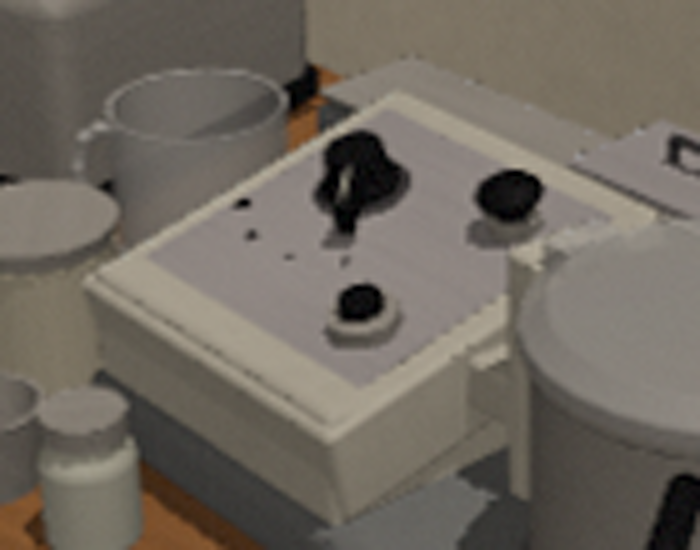

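```bash
cat > h.py <<'E'
import numpy as np, cv2
from scipy.optimize import least_squares
A=0.2094
def rz(a): return np.array([[np.cos(a),-np.sin(a),0],[np.sin(a),np.cos(a),0],[0,0,1]])
# deck frame -> processor: x up slope, z normal
RD=np.array([[np.cos(A),0,-np.sin(A)],[0,1,0],[np.sin(A),0,np.cos(A)]])
def deck(p): return RD@np.array(p)+np.array([0,0,.14])
def W(pose,p): return rz(pose[2])@deck(p)+np.array([pose[0],pose[1],0])
def lev(th,rad,z):
    ph=.75-th
    return [.035-rad*np.cos(ph),.045-rad*np.sin(ph),z]
def proj(im,P):
    E=np.array(im['extrinsics']);K=np.array([[im['fx'],0,im['cx']],[0,im['fy'],im['cy']],[0,0,1]])
    p,_=cv2.projectPoints(np.array(P,float).reshape(-1,1,3),cv2.Rodrigues(E[:3,:3])[0],E[:3,3],K,np.array(im['D'],float))
    return p.reshape(-1,2)
E
cat > fit.py <<'E'
from h import *
from workcell import get_image
T=get_image('top');S=get_image('side')
marks=[lev(t,.073,0) for t in(0,.5,1,1.5)]
mp=[[-.05,-.062,.022],[.062,-.062,.034],[.035,.045,.031]]+marks
top=np.array([(403,386),(405,173),(201,221),(299,322),(240,355),(172,353),(113,321)],float)
side=np.array([(361,302),(512,190),(352,148),(345,261),(289,257),(251,236),(243,203)],float)
top=(top+.5)/5-.5+[150,120]; side=(side+.5)/5-.5+[180,130]
def res(v,sep=False):
    P=[W(v,p) for p in mp]
    a=proj(T,P)-top; b=proj(S,P)-side
    return (a,b) if sep else np.r_[a.ravel(),b.ravel()]
s=least_squares(res,[.6,.1,0],loss='soft_l1'); v=s.x
print(v); a,b=res(v,True);print(a.round(2));print(b.round(2))
for nm,sl in(('top',0),('side',1)):
    print(nm,least_squares(lambda w:res(w,True)[sl].ravel(),v).x)
np.save('pose.npy',v)
print('start',W(v,mp[0]),'stop',W(v,mp[1]),'dial',W(v,[.035,.045,0]))
for t in(0,.5,1,1.5):print(t,W(v,lev(t,.045,.018)))
E
python3 fit.py
```

```text
[ 0.59116898  0.17418675 -0.04605018]
[[ 0.33  0.29]
 [-0.08 -0.11]
 [-0.77  0.1 ]
 [ 0.43 -0.07]
 [ 0.34 -0.4 ]
 [ 0.44 -0.24]
 [ 0.39 -0.53]]
[[-0.77 -1.3 ]
 [-1.23 -2.02]
 [ 0.06 -0.26]
 [ 0.04  0.43]
 [-0.16  0.34]
 [ 0.06  0.27]
 [-0.03  0.48]]
top [ 0.59082124  0.174573   -0.04653944]
side [ 0.59033667  0.1719085  -0.05143278]
start [0.53489058 0.11471442 0.15112578] stop [0.64183606 0.10978608 0.18614543] dial [0.62743967 0.21756306 0.14727556]
0 [0.59011727 0.18857668 0.15803793]
0.5 [0.580586   0.20857721 0.15581888]
1 [0.58161101 0.23081996 0.15581888]
1.5 [0.59294134 0.24985913 0.15803793]
```

Emit:
apply_moves(
  plan=[
    [0,2.3,-2.9,0,1.5],
    [0,2.3,-2.9,0,1.5],
    [0,2.3,-2.9,0,1.5],
    [0,2.3,-2.9,0,1.5],
    [0,2.3,-2.9,0,1.5],
    [0,2.3,-2.9,0,1.5],
    [0,2.3,-2.9,0,1.5],
    [0,2.3,-2.9,0,1.5],
    [0,2.3,-2.9,0,1.5],
    [0,2.3,-2.9,0,1.5],
    [0,2.3,-2.9,0,1.5],
    [0,2.3,-2.9,0,1.5],
    [0,2.3,-2.9,0,1.5],
  ],
)

```text
time_s: 2.83
tcp_pos: [0.509, 0.1461, 0.2316]
eef_rot: [0.004, -3.14, -0.005]
contact_force: [0.5, 0.1, -1.1]
opening: -0.0001
```

Emit:
apply_moves(
  plan=[
    [0,2.4,-3.1,-1.5,0],
    [0,0,0,0,0],
  ],
)

```text
time_s: 3.0
tcp_pos: [0.5363, 0.108, 0.2169]
eef_rot: [0.005, 3.14, 0.001]
contact_force: [0.3, -2.3, -1.0]
opening: 0.0001
```

```bash
cat > wr.py <<'E'
from h import *
from workcell import sensors,get_image,masks_of
import sys
s=sensors.get_state(); im=get_image('wrist')
v=np.load('pose.npy')
X=np.eye(4);X[:3,:3]=cv2.Rodrigues(np.array(s['eef_rot']))[0];X[:3,3]=s['tcp_pos']
im['extrinsics']=np.linalg.inv(X@np.array(im['tool_from_camera']))
print(s['tcp_pos'],s['contact_force'],s['opening'],s['time_s'])
f=im['frame'][:,:,::-1].copy()
cv2.imwrite(f'pics/{sys.argv[1]}_raw.png',f)
pts=[[-.05,-.062,.022],[.062,-.062,.034],[.035,.045,.031]]+[lev(t,.073,0) for t in(0,.5,1,1.5)]
for p in proj(im,[W(v,q) for q in pts]): 
    print(p.round(0)); 
    if max(abs(p))<2000: cv2.drawMarker(f,(int(p[0]),int(p[1])),(0,0,255),0,12,1)
cv2.imwrite(f'pics/{sys.argv[1]}.png',f)
E
python3 wr.py b
```

```text
[0.53628713 0.10802552 0.2168525 ] [ 0.25558322 -2.2548677  -1.02525203] 0.00014489307124752207 3.0
[294. 221.]
[286. 407.]
[462. 367.]
[373. 267.]
[420. 244.]
[472. 246.]
[515. 272.]
```

View pics/b.png

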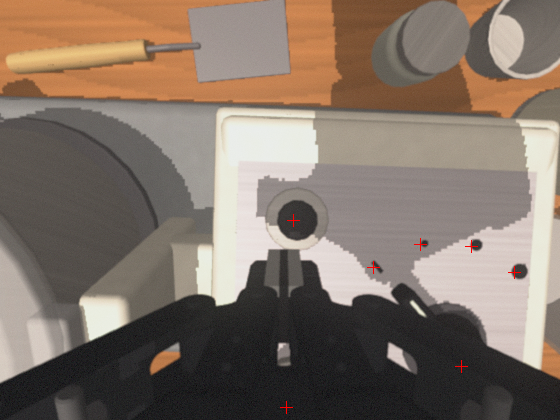

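Emit:
apply_moves(
  plan=[
    [0,-0.3,0.7,-2.0,0],
    [0,0,0,-2.0,0],
    [0,0,0,-1.2,0],
    [0,0,0,0,0],
  ],
)

```text
time_s: 3.38
tcp_pos: [0.532, 0.1193, 0.165]
eef_rot: [0.004, 3.138, 0.007]
contact_force: [-0.0, 0.4, -0.1]
opening: 0.0001
```

Emit:
apply_moves(
  plan=[
    [0,0.1,-0.3,-0.6,0],
    [0,0,0,-0.6,0],
    [0,0,0,-0.3,0],
  ],
)

```text
time_s: 3.63
tcp_pos: [0.5333, 0.1173, 0.1506]
eef_rot: [0.002, 3.136, 0.008]
contact_force: [1.5, 1.0, 3.4]
opening: 0.0
```

Emit:
apply_moves(
  plan=[
    [0,0,0,-0.3,0],
    [0,0,0,-0.3,0],
  ],
)

```text
time_s: 3.8
tcp_pos: [0.5344, 0.1175, 0.1455]
eef_rot: [0.002, 3.133, 0.009]
contact_force: [-5.1, -2.8, 38.4]
opening: 0.0002
```

Emit:
apply_moves(
  plan=[
    [0,0,0,1.5,0],
    [0,0,0,2.5,0],
    [0,0,0,2.5,0],
    [0,0,0,0,0],
  ],
)

```text
time_s: 4.13
tcp_pos: [0.5336, 0.1177, 0.2125]
eef_rot: [0.002, 3.135, 0.009]
contact_force: [0.3, 0.2, 0.8]
opening: 0.0001
```

```bash
python3 wr.py c
```

```text
[0.53364607 0.11768712 0.21245109] [0.26962764 0.15817522 0.78651288] 0.0001022422188599742 4.1333
[278. 227.]
[270. 416.]
[448. 375.]
[360. 273.]
[407. 249.]
[459. 252.]
[503. 278.]
```

View pics/c.png

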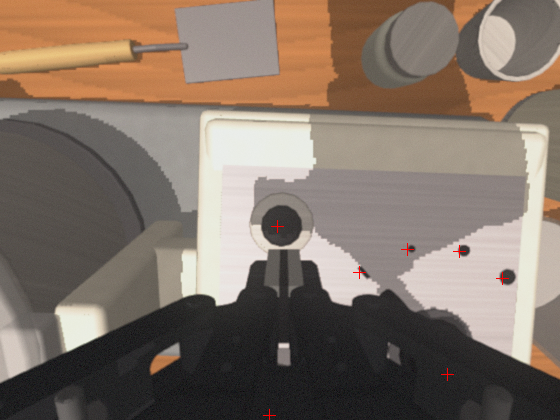

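Emit:
apply_moves(
  plan=[
    [3,0.95,1.2,0,6.7],
    [3,0.95,1.2,0,6.7],
    [3,0.95,1.2,0,6.7],
    [3,0.95,1.2,0,6.7],
    [3,0.95,1.2,0,6.7],
    [3,0.95,1.2,0,6.7],
    [3,0,0,0,0],
  ],
)

```text
time_s: 4.77
tcp_pos: [0.591, 0.1915, 0.2067]
eef_rot: [-1.124, 2.933, 0.009]
contact_force: [0.0, 0.8, -0.5]
opening: 0.0304
```

```bash
python3 wr.py d; python3 -c "
from workcell import sensors
print(sensors.get_state()['q'], sensors.get_state()['eef_rot'])"
```

```text
[0.59102485 0.19153708 0.20673794] [ 0.0168071   0.78458354 -0.50791417] 0.0304105930759542 4.7667
[246.  59.]
[ 88. 218.]
[283. 312.]
[277. 178.]
[332. 193.]
[370. 231.]
[384. 281.]
[-0.17004518  0.82914536 -0.42534757  1.33077301  0.3514402   1.05532181
  1.65058005] [ 1.11469735 -2.93706705 -0.00783899]
```

View pics/d.png

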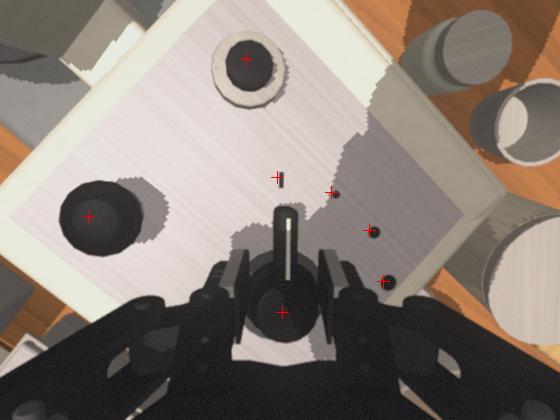

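Emit:
apply_moves(
  plan=[
    [3,0,0,-2.0,0],
    [3,0,0,-1.8,0],
    [3,0,0,-1.0,0],
    [3,0,0,0,0],
  ],
)

```text
time_s: 5.15
tcp_pos: [0.589, 0.1884, 0.1553]
eef_rot: [1.098, -2.942, -0.007]
contact_force: [-0.8, -0.0, 0.3]
opening: 0.0302
```

```bash
python3 wr.py e
```

```text
[0.5889584  0.18839917 0.15529497] [-0.83793546 -0.03308597  0.2704508 ] 0.03016673215332264 5.15
[232.  50.]
[ 14. 274.]
[288. 388.]
[277. 204.]
[348. 221.]
[396. 268.]
[414. 330.]
```

View pics/e.png

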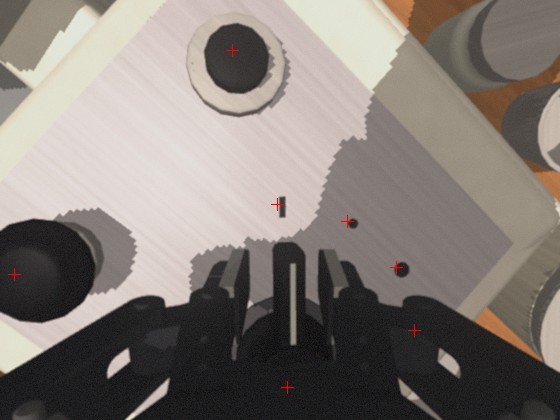

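Run:
```python
from h import *
v=np.load('pose.npy');v[1]+=.002
for t in np.arange(0,1.9,.12): print(round(t,2),(W(v,lev(t,.045,.018))*1000).round(1), 'turn',round(np.degrees(-t),1))
```

```text
0.0 [590.1 190.6 158. ] turn -0.0
0.12 [587.  194.9 157.3] turn -6.9
0.24 [584.3 199.6 156.7] turn -13.8
0.36 [582.2 204.5 156.2] turn -20.6
0.48 [580.8 209.7 155.9] turn -27.5
0.6 [579.9 215.  155.6] turn -34.4
0.72 [579.7 220.4 155.5] turn -41.3
0.84 [580.1 225.8 155.6] turn -48.1
0.96 [581.1 231.1 155.7] turn -55.0
1.08 [582.8 236.2 156. ] turn -61.9
1.2 [585.  241.1 156.5] turn -68.8
1.32 [587.8 245.7 157. ] turn -75.6
1.44 [591.1 249.9 157.7] turn -82.5
1.56 [594.9 253.7 158.4] turn -89.4
1.68 [599.1 257.  159.3] turn -96.3
1.8 [603.6 259.7 160.2] turn -103.1
```

Emit:
apply_moves(
  plan=[
    [2,0.05,0.1,-0.4,0],
    [2,0,0,0,0],
  ],
)

```text
time_s: 5.37
tcp_pos: [0.5898, 0.1891, 0.1529]
eef_rot: [1.095, -2.944, -0.006]
contact_force: [-0.3, -0.4, -0.2]
opening: 0.0202
```

Emit:
apply_moves(
  plan=[
    [2,-0.3,0.5,-0.2,-6.9],
    [2,-0.25,0.5,-0.05,-6.9],
    [2,-0.2,0.5,-0.05,-6.9],
    [2,-0.15,0.55,0,-6.9],
  ],
)

```text
time_s: 5.7
tcp_pos: [0.5824, 0.2055, 0.1515]
eef_rot: [-0.335, 3.121, -0.001]
contact_force: [0.5, -2.0, -2.0]
opening: 0.0199
```

```bash
python3 wr.py f
```

```text
[0.58242115 0.20547536 0.15152388] [ 0.46425925 -1.97139069 -2.02999869] 0.0198541411365261 5.7
[ 84. 113.]
[  2. 398.]
[293. 388.]
[214. 221.]
[289. 202.]
[361. 221.]
[414. 271.]
```

View pics/f.png

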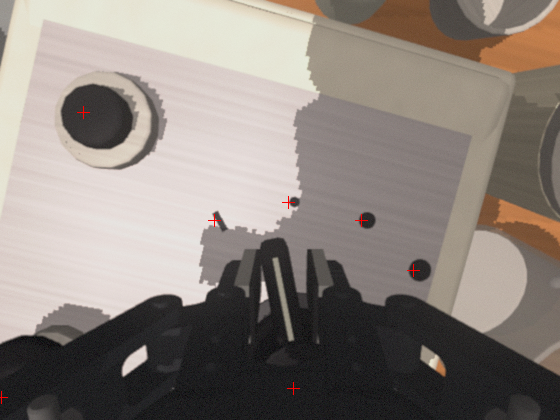

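Emit:
apply_moves(
  plan=[
    [2,-0.2,0.7,0,-3],
    [2,-0.1,0.7,0,-5],
    [2,0,0.7,0,-6],
    [2,0.05,0.7,0,-6],
  ],
)

```text
time_s: 6.08
tcp_pos: [0.5798, 0.2311, 0.1529]
eef_rot: [0.233, 3.13, -0.009]
contact_force: [0.5, -4.7, -2.6]
opening: 0.02
```

```bash
python3 wr.py g
```

```text
[0.5798344  0.23108108 0.15290383] [ 0.45950835 -4.74930231 -2.5940397 ] 0.019970662958553362 6.0833
[ -1. 206.]
[ 15. 476.]
[265. 390.]
[158. 257.]
[218. 216.]
[292. 208.]
[362. 238.]
```

View pics/g.png

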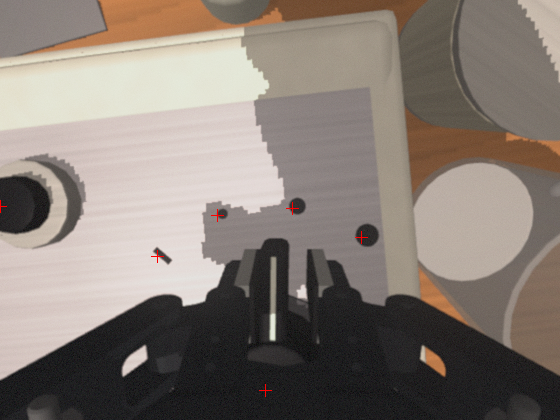

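Emit:
apply_moves(
  plan=[
    [2,0.2,0.65,0,-6.5],
    [2,0.25,0.6,0,-6.5],
    [2,0.3,0.55,0,-6.5],
    [2,0.35,0.5,0,-6.5],
  ],
)

```text
time_s: 6.47
tcp_pos: [0.5895, 0.2499, 0.1535]
eef_rot: [-0.944, -2.994, 0.024]
contact_force: [-3.7, -6.0, 2.7]
opening: 0.0203
```

```bash
python3 wr.py i
```

```text
[0.58945832 0.24990231 0.15345942] [-3.66249056 -6.02736946  2.71778476] 0.020300303979562995 6.4667
[-13. 326.]
[ 93. 548.]
[261. 393.]
[138. 310.]
[169. 251.]
[228. 214.]
[302. 211.]
```

View pics/i.png

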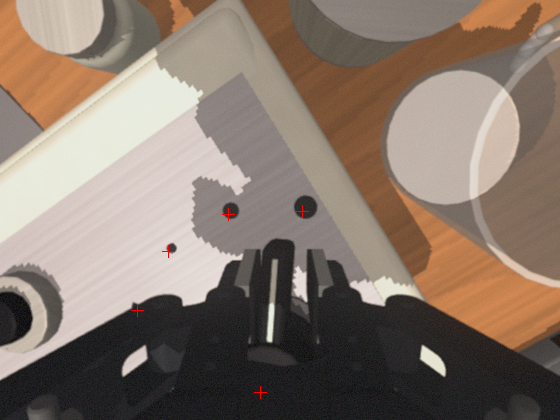

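Emit:
apply_moves(
  plan=[
    [2,0.4,0.5,-0.05,-6.5],
    [2,0.45,0.45,-0.05,-5],
    [2,0.5,0.4,0,-3],
  ],
)

```text
time_s: 6.77
tcp_pos: [0.5965, 0.2561, 0.1526]
eef_rot: [-1.314, -2.835, 0.055]
contact_force: [-53.9, -34.2, 27.8]
opening: 0.0201
```

```bash
cat > ang.py <<'E'
# lever angle estimate: project hub->tip line at theta, overlay
from h import *
from workcell import sensors,get_image
import sys
s=sensors.get_state(); im=get_image('wrist'); v=np.load('pose.npy');v[1]+=.002
X=np.eye(4);X[:3,:3]=cv2.Rodrigues(np.array(s['eef_rot']))[0];X[:3,3]=s['tcp_pos']
im['extrinsics']=np.linalg.inv(X@np.array(im['tool_from_camera']))
f=np.ascontiguousarray(im['frame'][:,:,::-1])
print(s['tcp_pos'].round(4) if hasattr(s['tcp_pos'],'round') else s['tcp_pos'],s['contact_force'],s['time_s'])
K=4
f=cv2.resize(f[190:350,200:360],None,fx=K,fy=K,interpolation=cv2.INTER_CUBIC)
for t,c in((1.3,(255,0,0)),(1.4,(0,255,0)),(1.5,(0,0,255)),(1.55,(0,255,255))):
    a=proj(im,[W(v,lev(t,.030,.029)),W(v,lev(t,.058,.029))]); print(t,a.round(1).tolist())
    a=((a-[200,190])*K).astype(int); cv2.line(f,tuple(map(int,a[0])),tuple(map(int,a[1])),c,1)
for p in proj(im,[W(v,lev(t,.073,0)) for t in(0,.5,1,1.5)]):
    p=((p-[200,190])*K).astype(int);cv2.drawMarker(f,tuple(map(int,p)),(255,0,255),0,14,1)
cv2.imwrite(f'pics/{sys.argv[1]}.png',f[:600])
E
python3 ang.py j
```

```text
[0.5965 0.2561 0.1526] [-53.91147323 -34.15857301  27.7725176 ] 6.7667
1.3 [[249.7, 321.2], [231.8, 254.6]]
1.4 [[256.7, 320.3], [245.5, 252.4]]
1.5 [[263.9, 320.2], [259.7, 251.5]]
1.55 [[267.6, 320.4], [266.9, 251.7]]
```

View pics/j.png

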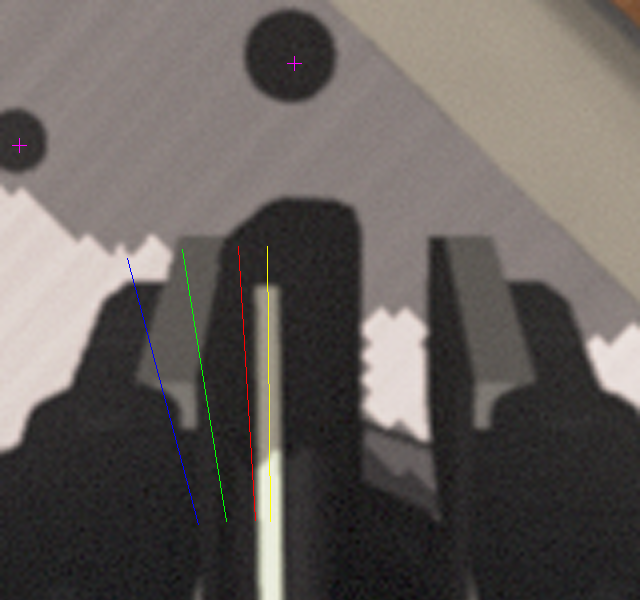

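Emit:
apply_moves(
  plan=[
    [2,0,0,0,0],
  ],
)

```text
time_s: 6.9
tcp_pos: [0.5942, 0.2536, 0.1525]
eef_rot: [-1.309, -2.831, 0.067]
contact_force: [-3.7, -4.5, 1.2]
opening: 0.02
```

```bash
python3 ang.py k
```

```text
[0.5942 0.2536 0.1525] [-3.65924411 -4.53794254  1.20085586] 6.9
1.3 [[257.5, 320.3], [240.0, 253.6]]
1.4 [[264.6, 319.5], [253.7, 251.4]]
1.5 [[271.8, 319.4], [267.9, 250.6]]
1.55 [[275.5, 319.6], [275.2, 250.7]]
```

View pics/k.png

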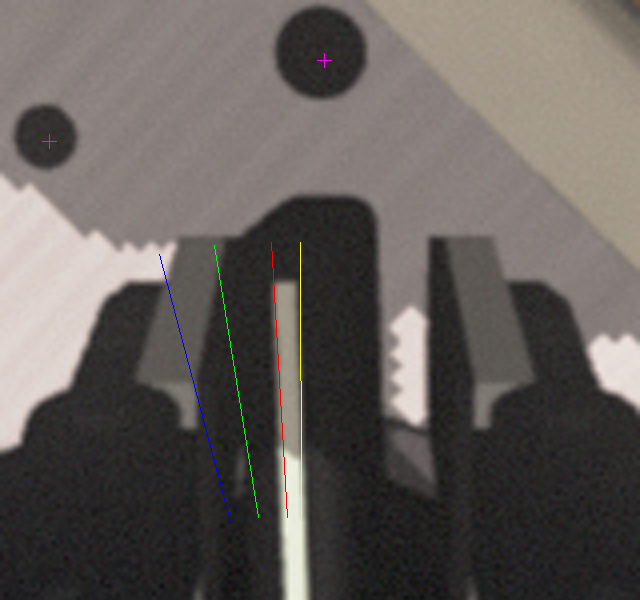

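Emit:
apply_moves(
  plan=[
    [2,0.1,0.1,0,0],
  ],
)

```text
time_s: 7.03
tcp_pos: [0.5946, 0.2538, 0.1527]
eef_rot: [-1.299, -2.834, 0.069]
contact_force: [-7.3, -2.9, 0.6]
opening: 0.0196
```

```bash
python3 ang.py l; python3 ang.py m;python3 ang.py m
python3 - <<'E'
from workcell import get_image
import cv2
for n in('top','side'):
    f=get_image(n)['frame'][:,:,::-1]; cv2.imwrite(f'pics/l_{n}.png',f)
E
```

```text
[0.5946 0.2538 0.1527] [-7.27793662 -2.89279333  0.63046842] 7.0333
1.3 [[256.3, 319.8], [239.2, 253.0]]
1.4 [[263.3, 319.0], [252.9, 250.9]]
1.5 [[270.6, 319.0], [267.1, 250.2]]
1.55 [[274.2, 319.2], [274.4, 250.4]]
[0.5946 0.2538 0.1526] [-7.64931253 -4.73249938  0.77192439] 7.0833
1.3 [[256.2, 319.8], [239.2, 253.0]]
1.4 [[263.3, 319.1], [252.9, 250.9]]
1.5 [[270.5, 319.0], [267.1, 250.2]]
1.55 [[274.2, 319.3], [274.4, 250.4]]
[0.5946 0.254  0.1526] [-6.2548297  -4.42900096  2.01270275] 7.1333
1.3 [[255.9, 320.0], [238.9, 253.2]]
1.4 [[263.0, 319.3], [252.6, 251.1]]
1.5 [[270.2, 319.2], [266.8, 250.4]]
1.55 [[273.9, 319.5], [274.0, 250.6]]
```

View pics/m.png

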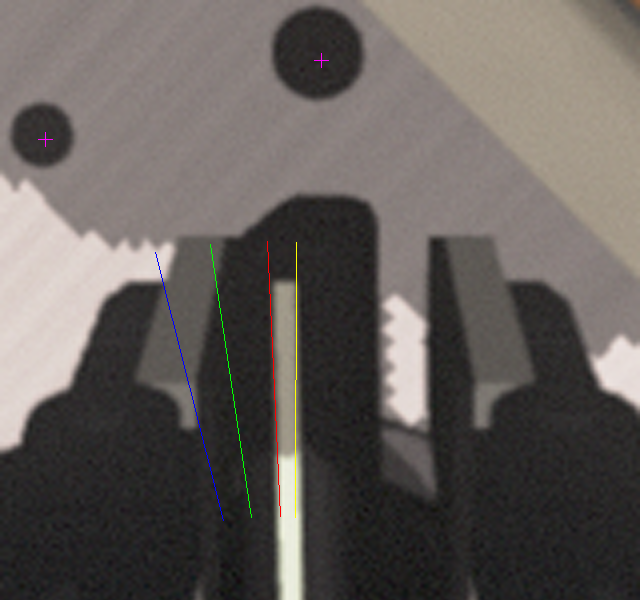

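View pics/l_side.png

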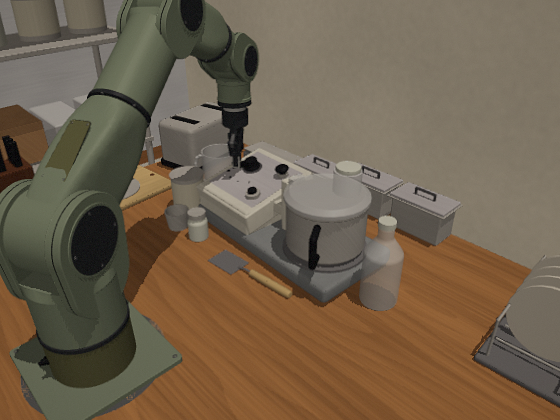

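View pics/l_top.png

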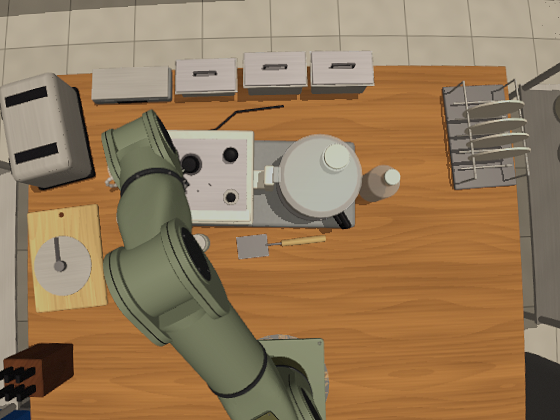

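```bash
python3 -c "
from workcell import r,sensors
print(sensors.get_state()['contact_force']); print(r.sign_off()); s=sensors.get_state(); print(s['tcp_pos'],s['contact_force'],s['time_s'])"
```

```text
[-7.33870041 -4.60371176  2.73192864]
the job is handed in; nothing more can be done
None
the job is handed in; nothing more can be done
```

I pressed the start button fully in and let it come back up. I then turned the lever dial clockwise past the first two clicks to the third. The fingers were still holding it there when I handed the job in, at about 7.2 s.

- **Start button:** the push hit a hard bottom at about 38 N, far above the 5 N it needs, about 5.6 mm below the button's estimated top. That the button was fully in and came back up is inferred from that force and from withdrawing the fingers; the picture afterwards did not clearly show its height.
- **Dial:** the last wrist picture put the lever at about 1.53 rad, between the third click (1.5) and the stop (1.55), give or take about 0.02. The force of about 8 N matched the dial's spring. Three readings over the last 0.1 s showed the tool steady to within about 0.2 mm.
- **Overshoot:** the turn first ran into the dial's end stop at about 70 N wrist force, under the 120 N limit. I eased off at once.
- **Other things:** the stop button was never approached. The last side and top pictures showed nothing moved, though the arm hid the left-hand items in the top view.

I could not check the second after handing in, as the interface gives no readings past that point.

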